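Clamp the housing in the assembly fixture

TASK

Clamp the white housing in its fixture: push the blue clamp strap round with the back of a finger until it is fully over the housing and against its stop pin, and only then push the red cam lever all the way down with a fingertip, so that the housing is held tight. Only push: do not lift or shift the housing, and leave the other things on the bench and on the fixture where they are.

Things in the scene. Friction and masses are not known exactly. Their poses are not given: they have to be found in the camera images.
- fixture: dark steel base plate, 260 x 220 x 12 mm, fixed on the bench; origin at the centre of its underside. x runs along the closed strap from its free end to its pivot, y to the left, z up. Pivot post at x +100, y 0 mm; brass stop pin (12 mm thick, top 100 mm above the bench) at x -95, y +23 mm. The strap is parked on the -y side. All else on the plate is under 68 mm high
- pivot (a point): point on the vertical pivot axis of the strap, at half the strap's height (92 mm above the bench)
- strap (a joint): blue clamp strap, a level bar turning about the vertical pivot: 0 rad is wide open, grows clockwise seen from above as it swings over the housing, 1.45 rad is fully over, against the stop pin. It stays where it is left (about 0.2 N m of friction, 1 to 2 N at its end)
- strap_end (a point): middle of the end face of the strap's free end, 215 mm from the pivot axis. The strap is 34 mm wide with plain upright sides 24 mm high, from 80 to 104 mm above the bench
- cam_axis (a point): middle of the cam lever's level hinge axle, on the strap's centre line 115 mm from the pivot axis and 89 mm above the bench; the axle lies across the strap. With the strap fully over, this is above the middle of the housing
- cam_lever (a joint): red cam lever on the strap: 0 rad is raised, leaning 1.1 rad (63 deg) up from the level, tip up and towards the pivot; grows as it is pushed down towards the pivot; 1.1 rad is fully down, level above the strap. It stays where it is left. Pushing at the pad takes about 2 N, rising to 5 to 12 N near the end, as the cam bears on the housing against a spring
- lever_pad (a point): middle of the upper face of the lever's red finger pad (42 x 30 x 8 mm): 71 mm along the lever from the axle and 31 mm off it at right angles; with lever fully down it is 120 mm above the bench, 44 mm from the pivot axis. The lever's tip is 21 mm further along. While the lever is raised this face looks up and towards the strap's free end
- housing: white plastic housing, 110 x 85 x 55 mm (x, y, z), standing loose in the aluminium nest in the middle of the base plate; origin at the centre of its underside (12 mm above the bench; its top is 67 mm above the bench)
- end_cap: bystander: a black plastic end cap (42 mm across, 26 mm tall), on the base plate on the far side of the housing from the parked strap; origin at its underside, loose, to be left alone
- thumb_nut: bystander: a small brass thumb nut (24 mm across, 18 mm tall), on the base plate near its robot-side corner, strap's side; origin at its underside, loose, to be left alone
- sleeve: bystander: a stepped aluminium sleeve (48 mm across, 85 mm tall), on the bench beside the fixture; origin at its underside, loose, to be left alone
- jar: bystander: a jar with a blue cap (56 mm across, 70 mm tall), on the bench beside the fixture; origin at its underside, loose, to be left alone
- scriber: bystander: a wood-handled hand tool (170 mm long) , lying, on the bench beside the fixture; origin at its underside, loose, to be left alone
- carton: bystander: a small cardboard carton (70 x 90 x 50 mm), on the bench beside the fixture; origin at its underside, loose, to be left alone
Things that resemble listed ones, but are neither listed nor needed, are in the scene too. There is more than one size of the housing; the one meant has the size given above.

How it is judged:
On the way, in this order (a step that is already met when the one before it is completed fails the run):
1. the strap is fully over the housing while the lever is still raised (value of joint strap above 1.39 rad and value of joint cam_lever below 0.5 rad), for 0.2 s.
2. the cam lever is fully down and its cam presses on the housing (value of joint strap above 1.39 rad and value of joint cam_lever above 1.03 rad and contact force between cam_lever and housing above 4 N), for 0.2 s.
At the end, for the whole second after the job is handed in: strap within 0.06 rad of fully over (above 1.39 rad), cam lever within 0.07 rad of fully down (above 1.03 rad), the cam pressing on the housing with more than 4 N, the housing still, upright and within 8 mm of where it stood, every bystander within 20 mm of where it stood (all of step 2 and distance of housing from where it was at the start of the episode below 0.008 m and angle between housing's own z axis and vertical below 0.06 rad and distance of each of end_cap, thumb_nut, sleeve, jar, scriber, carton from where it was at the start of the episode below 0.02 m and linear speed of housing below 0.01 m/s); the robot touches nothing.
It fails at once if the lever is pushed down before the strap is over (value of joint cam_lever above 0.6 rad and value of joint strap below 1.3 rad).
It fails at once if the housing is lifted, tipped or shifted (8 mm) (not (distance of housing from where it was at the start of the episode below 0.008 m and angle between housing's own z axis and vertical below 0.06 rad)).
It fails at once if a bystander is moved (20 mm), lifted or carried (not (distance of each of end_cap, thumb_nut, sleeve, jar, scriber, carton from where it was at the start of the episode below 0.02 m)).
It also fails if it takes over 61 s, if anything falls off the work surface, if the arm or the gripper's body presses on something with over 40 N, if the wrist force passes 120 N, or if a joint passes its speed limit or range.

ROBOT

A 7-joint arm with a two-finger parallel gripper is mounted at the origin on the work surface. World frame = base frame: x ahead of the robot, y to its left, z up, the work surface at z = 0. Lengths are in m, angles in rad, forces in N, time in s.
With the tool pointing down it reaches from about 0.35 to 0.9 m from the base axis. Payload 8.1 kg.
Tool frame: the origin (TCP) lies at the centre of the arm's flange, where the gripper is bolted on; the fingertips stand 178 mm ahead of it and the grasp point (between the pads) lies 159 mm ahead of it; z points along the fingers, y is the line along which they close (so a half turn about z gives the same grasp; the last joint's range is limited). The gripper opens to 92 mm and grips with 3 to 60 N. Pads are 19 mm wide; open, the fingers measure 130 mm over their backs; the gripper's body (75 mm by 190 mm) begins 47 mm behind the grasp point.
Start: joints at [-1.336, 0.434, 0.025, 1.573, -0.012, 1.134, -0.075], TCP at [0.207, 0.59, 0.405] pointing down, gripper open.
Joint ranges: [-2.62, 2.62], [-0.44, 2.09], [-1.27, 1.32], [0.08, 2.57], [-1.32, 4.46], [0.12, 2], [-2.74, 2.74]. Speed limits (rad/s): [2.22, 2.22, 3.01, 3.01, 3.14, 3.14, 3.14].

INTERFACE

Orientations are given as a rotation vector (axis times angle).
In Python, from cell import arm gives the robot as it stands. The module is installed in compiled form; this text tells all that it offers.
- The arm moves only by the shell command python3 -m inch 'ROWS' [FORCE]. ROWS is text: rows parted by semicolons, each of 5 numbers parted by spaces: the shift along the tool's x, y, z in m, then the turn about the tool's z in rad, then the finger opening in m, from 0 to 0.0918. In form: x y z roll fingers; .... A call has 1 to 5 rows; each row is the pose to reach, as a shift and turn from the pose commanded when the call began, along the tool's axes at that moment; what a row does not reach only later rows make up. A row lasts 1/10 s, in which the tool goes at most 50 mm and 8.59 degrees, less where a joint would pass 70% of its speed; a pose out of reach is approached as far as the arm can. A call with a gripper value outside its range is refused whole. The fingers move at their own pace and stop on an object; FORCE is the grip in N (left out, the last holds). Time passes only in rows, so rows that repeat a pose let the fingers close. It gives the time, the measured TCP pose, the force, the opening and the grip force at its end, in the units of the state.
- arm.observe(): the state, without advancing time (a new reading comes with each control period).
- arm.get_image(name): name is "scene" or "top" or "wrist"; returns the picture (420x560x3 uint8, red, green, blue); there is no depth.
- arm.get_calibration(name): a dict with "intrinsics" (3x3 intrinsics, pixels), "distortion" ([k1, k2, p1, p2, k3] as OpenCV has them; the pictures are not rectified), "pose" (4x4, takes a point from camera to world coordinates). Camera axes: x right, y up, looking along -z (the intrinsics and any distortion apply to the point x, -y, -z); pixel columns grow to the right and rows downward; lengths in m; the calibration is good to about 2 mm. A picture is of the moment at which its call begins: read the wrist's pose just before it. get_calibration takes no time and is no camera call; for the wrist camera it gives the pose at the moment of the call.
- arm.sign_off(): hands the job in; it is judged then, once.
Trained networks look in the newest picture that a camera, given by its name, has taken for a name from the list of things; names that differ only in an ending like _2 or _b are one class to them, and where a whole thing is asked for, a point or a joint stands for the part that bears it (a point fixed in the world has none). Each returns a list of dicts, best first, with "conf" (0 to 1); they miss things now and then, are a little off and sometimes report something else, mostly with a low value. They report only what shows in the picture. A call takes as long as a camera call. They do not tell look-alikes from the thing itself.
- arm.look_for(camera, query): "point" ([row, column] in pixels, amid what is visible of it).
- arm.silhouettes(camera, query): "region" (420x560 bool, what is visible of it) and "point" ([row, column] in pixels, amid what is visible of it).
- arm.place_of(camera, query): "point" ([row, column] in pixels: a listed point, or the origin of a listed thing).
The state is a dict: "clock": time; "joints": joint angles; "dq": joint speeds; "joint_efforts": joint torques, N m; "position": TCP position; "ee_rot": TCP orientation; "force": force on the tool from outside, world axes, zero at the start; "ft_torque": the same for the moment, N m; "width": opening from 0.0 (shut) to 1.0 (fully open); "gripper_force": force on a finger pad.
Only numpy, scipy, OpenCV 4.12 (cv2) and the standard library are available. Lean on these libraries where they do the work, as an engineer would, in place of code of your own. Each camera call takes 0.05 s, during which the arm holds its last target. There are 200 camera calls.

## Working session

There is one attempt and no reset: what is moved stays moved. The work goes in short steps, Python scripts to look and compute and a shell command to move; the robot and the scene stay as the last step left them, time stands still between calls to the robot, and variables do not carry over. Pictures are saved under pics/ and viewed, at most 13 in all, crops included, and the job is handed in when it is done.

```bash
mkdir -p pics; cat > h.py <<'E'
import numpy as np,cv2
from cell import arm
from scipy.spatial.transform import Rotation as R
def ray(cam,pt,cal=None):
    c=cal or arm.get_calibration(cam);K=np.array(c['intrinsics']);d=np.array(c['distortion']);T=np.array(c['pose'])
    u=cv2.undistortPoints(np.array([[[pt[1],pt[0]]]],float),K,d)[0,0]
    return T[:3,3],T[:3,:3]@np.array([u[0],-u[1],-1])
def atz(cam,pt,z):
    o,v=ray(cam,pt);return o+v*(z-o[2])/v[2]
def save(cam,name):
    im=arm.get_image(cam);cv2.imwrite(f'pics/{name}.png',im[:,:,::-1]);return im
E
python3 - <<'E'
from h import *
s=arm.observe();print({k:np.round(v,3) for k,v in s.items()})
ims=[save(c,c+'0') for c in ('scene','top')]
Z=dict(fixture=0,pivot=.092,strap_end=.092,cam_axis=.089,lever_pad=.12,housing=.012,end_cap=.012,thumb_nut=.012,sleeve=0,jar=0,carton=0,scriber=0)
for c in('scene','top'):
  for q,z in Z.items():
    r=arm.place_of(c,q)
    print(c,q,[(np.round(x['point']),round(x['conf'],2),np.round(atz(c,x['point'],z),3)[:2]) for x in r[:3]])
E
```

```text
{'clock': np.float64(0.0), 'joints': array([-1.336,  0.435,  0.025,  1.574, -0.012,  1.134, -0.075]), 'dq': array([ 0.   ,  0.002,  0.001,  0.001,  0.   ,  0.   , -0.   ]), 'joint_efforts': array([ 1.0000e-03, -6.6789e+01,  9.8500e-01, -3.1443e+01, -6.0000e-02,
        4.3000e-02,  0.0000e+00]), 'position': array([0.207, 0.589, 0.404]), 'ee_rot': array([-5.280e-01, -3.097e+00,  2.000e-03]), 'force': array([0.398, 0.045, 0.281]), 'ft_torque': array([-0.048, -0.008, -0.   ]), 'gripper_force': np.float64(0.0), 'width': np.float64(1.001)}
scene fixture [(array([267., 286.]), 0.94, array([0.535, 0.106]))]
scene pivot [(array([258., 255.]), 0.94, array([0.632, 0.118])), (array([170., 220.]), 0.68, array([ 0.513, -0.288]))]
scene strap_end [(array([212., 213.]), 0.78, array([ 0.629, -0.1  ]))]
scene cam_axis [(array([231., 229.]), 0.6, array([ 0.632, -0.005]))]
scene lever_pad [(array([210., 233.]), 0.81, array([ 0.599, -0.041]))]
scene housing [(array([259., 287.]), 0.9, array([0.523, 0.092])), (array([219., 251.]), 0.8, array([ 0.512, -0.107])), (array([256., 412.]), 0.78, array([0.256, 0
[... 924 characters left out ...]
), 0.73, array([0.632, 0.004]))]
top housing [(array([303., 196.]), 0.77, array([0.24 , 0.265])), (array([216., 322.]), 0.71, array([ 0.5  , -0.123])), (array([214., 252.]), 0.7, array([0.512, 0.093]))]
top end_cap [(array([234., 228.]), 0.42, array([0.447, 0.169]))]
top thumb_nut [(array([160., 394.]), 0.45, array([ 0.674, -0.354])), (array([228., 284.]), 0.41, array([ 0.465, -0.006]))]
top sleeve [(array([227., 136.]), 0.46, array([0.475, 0.46 ])), (array([174., 282.]), 0.34, array([0.638, 0.   ]))]
top jar [(array([193., 139.]), 0.77, array([0.585, 0.454]))]
top carton [(array([162., 394.]), 0.57, array([ 0.672, -0.356]))]
top scriber [(array([233., 424.]), 0.67, array([ 0.445, -0.439]))]
```

View pics/top0.png

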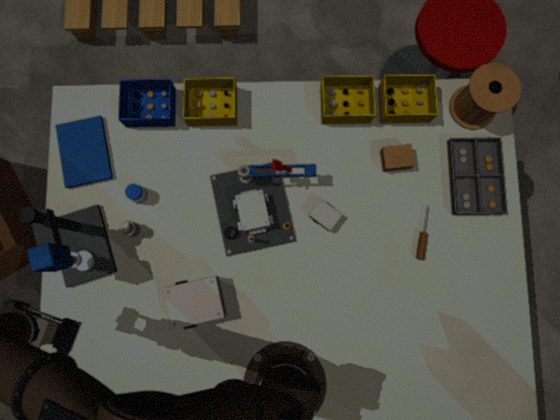

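View pics/scene0.png

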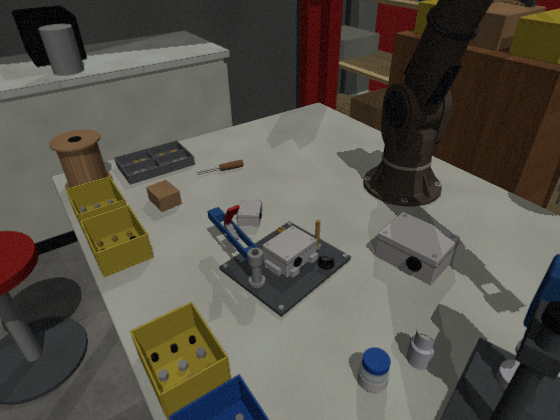

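Reading of the pictures, top view (row, col):
- **Strap:** blue bar from the pivot (173,244) to its end (174,320). The red lever is at (167,281).
- **Housing candidates:**
  - (214,252): in the nest on the dark plate, so this is the one.
  - (216,322): small loose white box.
  - (303,196): large box.
- **Fixture look-alike:** dark plate at (245,75), which has no strap.

I'll move over the fixture and check close up.

```bash
python3 -m inch '-0.034 -0.027 -0.01 0 0; -0.068 -0.054 -0.02 0 0; -0.102 -0.081 -0.03 0 0; -0.136 -0.108 -0.04 0 0; -0.17 -0.135 -0.045 0 0'
python3 -m inch '-0.034 -0.027 0 0 0; -0.068 -0.054 0 0 0; -0.102 -0.081 0 0 0; -0.136 -0.108 0 0 0; -0.17 -0.135 0 0 0'
python3 -m inch '-0.034 -0.027 0 0 0; -0.068 -0.054 0 0 0; -0.102 -0.081 0 0 0; -0.136 -0.108 0 0 0; -0.17 -0.135 0 0 0'
python3 -m inch '-0.034 -0.027 0 0.14 0; -0.034 -0.027 0 0.28 0; -0.034 -0.027 0 0.42 0; -0.034 -0.027 0 0.56 0; -0.034 -0.027 0 0.7 0'
python3 -m inch '0 0 0 0.14 0; 0 0 0 0.28 0; 0 0 0 0.42 0; 0 0 0 0.53 0; 0 0 0 0.53 0'
cat > look.py <<'E'
from h import *
import sys
im=save('wrist',sys.argv[1]);s=arm.observe();print(s['clock'],np.round(s['position'],4),np.round(R.from_rotvec(s['ee_rot']).as_matrix(),3).tolist(),np.round(s['force'],1))
for q,z in dict(fixture=0,pivot=.092,strap_end=.092,cam_axis=.089,housing=.012).items():
    for c in ('wrist','top'):
        if c=='top': arm.get_image(c)
        r=arm.place_of(c,q)
        print(c,q,[(np.round(x['point']),round(x['conf'],2),np.round(atz(c,x['point'],z),3)[:2]) for x in r[:2]])
E
python3 look.py w1
```

```text
clock: 1.8
position: [0.3236, 0.4045, 0.4508]
ee_rot: [0.528, 3.096, 0.002]
force: [0.7, 0.4, 0.3]
width: 0.614
gripper_force: 0.0
clock: 2.3
position: [0.439, 0.2206, 0.4501]
ee_rot: [0.528, 3.096, 0.001]
force: [0.6, 0.9, 0.9]
width: 0.178
gripper_force: 0.0
clock: 2.8
position: [0.5547, 0.0369, 0.45]
ee_rot: [0.528, 3.096, 0.001]
force: [-0.2, 1.6, 0.1]
width: 0.002
gripper_force: 0.0
clock: 3.3
position: [0.5772, 0.0017, 0.4497]
ee_rot: [-1.566, -2.723, -0.0]
force: [-0.4, 0.5, -0.5]
width: 0.002
gripper_force: 0.0
clock: 3.8
position: [0.5772, 0.002, 0.4497]
ee_rot: [2.22, 2.223, -0.0]
force: [-0.8, -0.5, -0.8]
width: 0.005
gripper_force: 0.0
3.85 [0.5772 0.002  0.4497] [[-0.006, 1.0, -0.0], [1.0, 0.006, -0.0], [-0.0, -0.0, -1.0]] [0.7 0.2 0.1]
wrist fixture []
top fixture [(array([210., 251.]), 0.63, array([0.524, 0.097])), (array([213., 256.]), 0.58, array([0.516, 0.082]))]
wrist pivot [(array([ 70., 336.]), 0.63, array([0.628, 0.113]))]
top pivot [(array([170., 247.]), 0.59, array([0.632, 0.105]))]
wrist strap_end []
top strap_end [(array([170., 316.]), 0.65, array([ 0.627, -0.103]))]
wrist cam_axis [(array([196., 329.]), 0.72, array([ 0.627, -0.003]))]
top cam_axis []
wrist housing [(array([100., 224.]), 0.98, array([0.515, 0.091])), (array([ 33., 165.]), 0.74, array([0.453, 0.16 ]))]
top housing [(array([211., 253.]), 0.75, array([0.519, 0.092])), (array([215., 323.]), 0.67, array([ 0.503, -0.125]))]
```

View pics/w1.png

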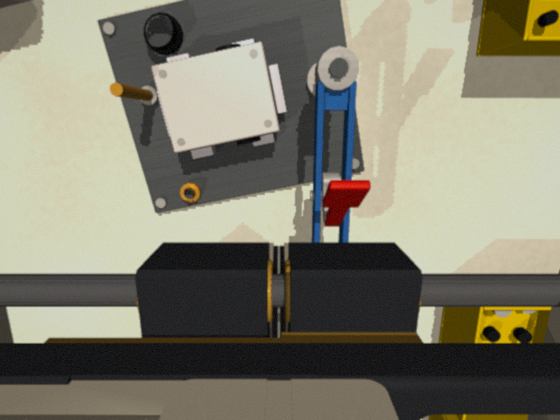

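The wrist view shows the plate with the pivot at (70,336), the raised red lever at (200,345) and the white housing in the nest at (100,224). The nut is at (192,190), the cap at (33,165) and the stop pin at (92,130). This is the right fixture. The closed direction is about 191° and the strap currently points at about -91°. I'll go behind the strap near its end and come down.

```bash
python3 - <<'E'
from h import *
s=arm.observe();T=np.array(arm.get_calibration('wrist')['pose']);M=R.from_rotvec(s['ee_rot']).as_matrix()
print('cam in tool',M.T@(T[:3,3]-s['position']),M.T@(-T[:3,2]))
E
python3 -m inch '-0.022 0.028 0 0.02 0; -0.044 0.056 0 0.02 0; -0.066 0.084 0 0.02 0; -0.087 0.113 0 0.02 0; -0.087 0.113 0.03 0.02 0'
python3 -m inch '0 0 0.03 0 0; 0 0 0.06 0 0; 0 0 0.08 0 0; 0 0 0.08 0 0'
python3 look.py w2; python3 -c "
from h import *
save('scene','s2')"
```

```text
cam in tool [ 0.06684855 -0.00027762  0.02031949] [-2.49518417e-01 -1.26626651e-04  9.68370045e-01]
clock: 5.1
position: [0.6935, -0.089, 0.4226]
ee_rot: [2.238, 2.193, 0.004]
force: [0.4, -0.6, -0.5]
width: 0.008
gripper_force: 0.0
clock: 5.5
position: [0.6896, -0.0843, 0.3364]
ee_rot: [-2.237, -2.2, 0.006]
force: [-0.4, 0.6, -0.4]
width: 0.003
gripper_force: 0.0
5.55 [ 0.6902 -0.0846  0.3386] [[0.017, 1.0, -0.003], [1.0, -0.017, 0.0], [0.0, -0.003, -1.0]] [0.4 0.2 0.2]
wrist fixture [(array([ 98., 179.]), 0.62, array([0.605, 0.003]))]
top fixture []
wrist pivot []
top pivot [(array([171., 241.]), 0.71, array([0.628, 0.121])), (array([214., 254.]), 0.6, array([0.499, 0.085]))]
wrist strap_end [(array([253., 190.]), 0.6, array([ 0.629, -0.106]))]
top strap_end []
wrist cam_axis [(array([ 97., 178.]), 0.66, array([ 0.629, -0.003]))]
top cam_axis []
wrist housing [(array([247.,  84.]), 0.91, array([ 0.51 , -0.129])), (array([ 49., 120.]), 0.57, array([0.564, 0.04 ]))]
top housing [(array([218., 322.]), 0.78, array([ 0.496, -0.124])), (array([214., 254.]), 0.75, array([0.51 , 0.087]))]
```

View pics/w2.png

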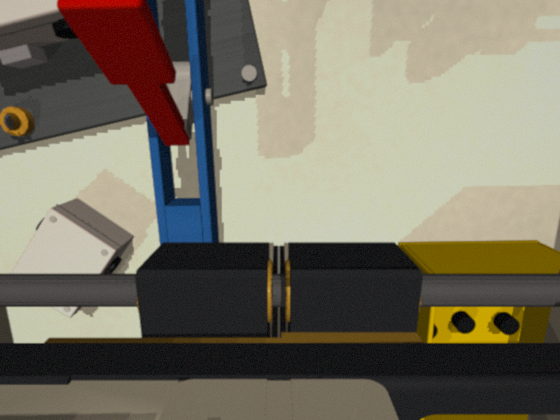

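View pics/s2.png

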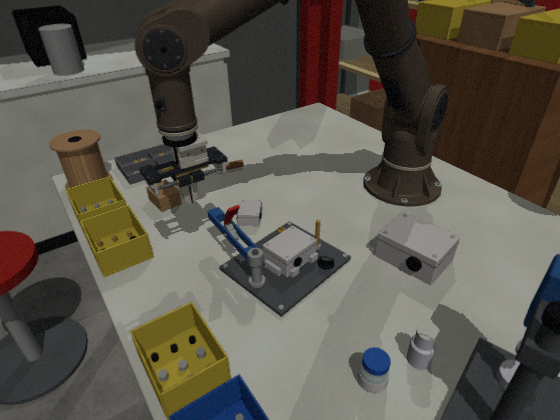

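The strap end is at (253,190) and the raised lever at (70,130), clear of the gripper on the inner side. The scene view shows the gripper behind the strap. Next I descend and approach.

```bash
python3 -m inch '0 0 0.03 0 0; 0 0 0.06 0 0; 0 0 0.076 0 0; 0 0 0.076 0 0'
python3 -m inch '0 -0.008 0 0 0; 0 -0.015 0 0 0; 0 -0.02 0 0 0; 0 -0.024 0 0 0; 0 -0.024 0 0 0'
python3 -m inch '-0.0013 -0.008 0 0.04 0; -0.0022 -0.016 0 0.08 0; -0.0029 -0.024 0 0.12 0; -0.0032 -0.032 0 0.16 0; -0.0032 -0.04 0 0.2 0'
python3 look.py w3
```

```text
clock: 6.75
position: [0.6896, -0.0845, 0.2613]
ee_rot: [-2.238, -2.2, 0.004]
force: [-0.9, -0.3, 0.4]
width: 0.007
gripper_force: 0.0
clock: 7.25
position: [0.666, -0.0845, 0.2644]
ee_rot: [2.24, 2.202, 0.001]
force: [-0.3, 0.5, -0.1]
width: 0.005
gripper_force: 0.0
clock: 7.75
position: [0.6256, -0.0873, 0.2637]
ee_rot: [2.453, 1.963, -0.0]
force: [1.3, -1.5, 1.3]
width: 0.003
gripper_force: 0.6
7.8 [ 0.6245 -0.0872  0.2636] [[0.222, 0.975, -0.001], [0.975, -0.222, 0.0], [-0.0, -0.001, -1.0]] [-0.2 -0.2  0.9]
wrist fixture []
top fixture [(array([170., 279.]), 0.31, array([0.651, 0.008]))]
wrist pivot []
top pivot [(array([172., 243.]), 0.63, array([0.627, 0.115]))]
wrist strap_end []
top strap_end []
wrist cam_axis [(array([ 82., 190.]), 0.69, array([0.608, 0.001]))]
top cam_axis [(array([178., 282.]), 0.55, array([0.606, 0.   ]))]
wrist housing [(array([303., 133.]), 0.7, array([ 0.51 , -0.125]))]
top housing [(array([306., 194.]), 0.78, array([0.233, 0.274])), (array([215., 254.]), 0.71, array([0.507, 0.089]))]
```

View pics/w3.png

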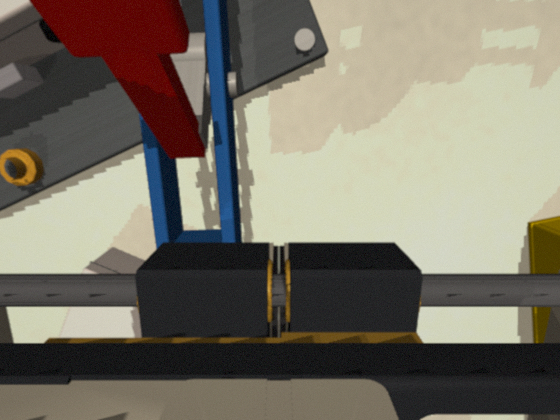

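The cam axis has moved to about (0.607, 0.000), so the strap is turning with the finger at about -100°. Its right edge sits against the finger near column 230. I'll continue along the arc.

```bash
for_='' ; python3 -m inch '-0.0013 -0.008 0 0.04 0; -0.0022 -0.016 0 0.08 0; -0.0029 -0.024 0 0.12 0; -0.0032 -0.032 0 0.16 0; -0.0032 -0.04 0 0.2 0'
python3 -m inch '-0.0013 -0.008 0 0.04 0; -0.0022 -0.016 0 0.08 0; -0.0029 -0.024 0 0.12 0; -0.0032 -0.032 0 0.16 0; -0.0032 -0.04 0 0.2 0'
python3 -m inch '-0.0013 -0.008 0 0.04 0; -0.0022 -0.016 0 0.08 0; -0.0029 -0.024 0 0.12 0; -0.0032 -0.032 0 0.16 0; -0.0032 -0.04 0 0.2 0'
python3 -m inch '-0.0013 -0.008 0 0.04 0; -0.0022 -0.016 0 0.08 0; -0.0029 -0.024 0 0.12 0; -0.0032 -0.032 0 0.16 0; -0.0032 -0.04 0 0.2 0'
python3 look.py w4
```

```text
clock: 9.05
position: [0.5859, -0.0818, 0.2639]
ee_rot: [2.636, 1.708, 0.0]
force: [0.3, -1.1, 0.9]
width: 0.005
gripper_force: 0.6
clock: 9.55
position: [0.548, -0.0685, 0.2639]
ee_rot: [2.794, 1.436, 0.0]
force: [1.0, -1.2, 0.5]
width: 0.004
gripper_force: 0.6
clock: 10.05
position: [0.5135, -0.0479, 0.2639]
ee_rot: [2.923, 1.15, 0.0]
force: [0.7, -1.5, -0.0]
width: 0.008
gripper_force: 0.6
clock: 10.55
position: [0.4837, -0.0209, 0.2638]
ee_rot: [3.024, 0.852, 0.0]
force: [-0.3, -1.2, 0.5]
width: 0.01
gripper_force: 0.6
10.6 [ 0.483  -0.0198  0.2635] [[0.854, 0.521, -0.001], [0.521, -0.854, 0.001], [-0.001, -0.002, -1.0]] [-1.  -0.2  0.4]
wrist fixture [(array([ 69., 168.]), 0.73, array([0.53 , 0.093]))]
top fixture [(array([209., 251.]), 0.7, array([0.527, 0.098])), (array([160., 394.]), 0.27, array([ 0.68 , -0.358]))]
wrist pivot [(array([ 92., 192.]), 0.7, array([0.532, 0.05 ]))]
top pivot [(array([174., 242.]), 0.66, array([0.62 , 0.118]))]
wrist strap_end [(array([118.,  10.]), 0.42, array([0.483, 0.11 ]))]
top strap_end [(array([210., 252.]), 0.64, array([0.51 , 0.088]))]
wrist cam_axis [(array([ 94., 193.]), 0.7, array([0.532, 0.05 ]))]
top cam_axis [(array([205., 261.]), 0.72, array([0.526, 0.063])), (array([209., 254.]), 0.39, array([0.515, 0.083]))]
wrist housing [(array([271., 417.]), 0.74, array([ 0.505, -0.124]))]
top housing [(array([216., 322.]), 0.78, array([ 0.5  , -0.123])), (array([212., 254.]), 0.55, array([0.517, 0.087]))]
```

View pics/w4.png

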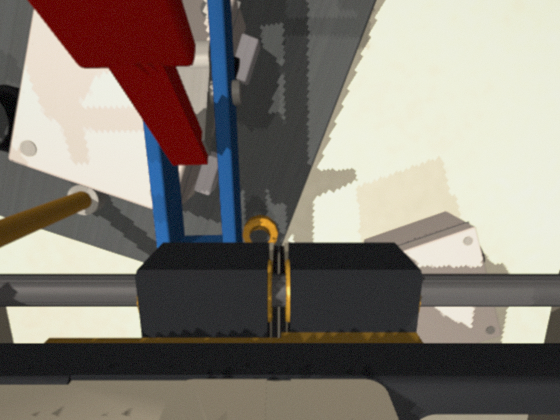

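The cam axis is now at about (0.532, 0.050), so the strap is at about 214°. The stop pin is ahead, with its base at (200,85), and the nut is well below the fingertips. About 0.4 rad remains.

```bash
python3 -m inch '-0.0013 -0.008 0 0.04 0; -0.0022 -0.016 0 0.08 0; -0.0029 -0.024 0 0.12 0; -0.0032 -0.032 0 0.16 0; -0.0032 -0.04 0 0.2 0'
python3 -m inch '-0.0007 -0.004 0 0.02 0; -0.0013 -0.008 0 0.04 0; -0.0018 -0.012 0 0.06 0; -0.0022 -0.016 0 0.08 0; -0.0022 -0.016 0 0.08 0'
python3 -m inch '-0.0004 -0.002 0 0.01 0; -0.0007 -0.004 0 0.02 0; -0.001 -0.006 0 0.03 0; -0.0013 -0.008 0 0.04 0; -0.0013 -0.008 0 0.04 0'
python3 look.py w5
```

```text
clock: 11.85
position: [0.4607, 0.0116, 0.2638]
ee_rot: [3.093, 0.55, 0.0]
force: [0.3, -1.3, 0.4]
width: 0.004
gripper_force: 0.6
clock: 12.35
position: [0.4531, 0.0264, 0.2637]
ee_rot: [-3.112, -0.428, 0.0]
force: [-0.7, 0.4, -0.1]
width: 0.008
gripper_force: 0.0
clock: 12.85
position: [0.4498, 0.0335, 0.2637]
ee_rot: [-3.12, -0.366, 0.0]
force: [0.2, 0.1, 0.5]
width: 0.005
gripper_force: 0.0
12.9 [0.4498 0.0335 0.2637] [[0.973, 0.232, -0.0], [0.232, -0.973, 0.0], [-0.0, -0.0, -1.0]] [ 0.4 -0.6 -0.1]
wrist fixture [(array([ 82., 218.]), 0.59, array([0.529, 0.093]))]
top fixture [(array([208., 253.]), 0.97, array([0.53, 0.09])), (array([161., 393.]), 0.67, array([ 0.674, -0.355]))]
wrist pivot []
top pivot [(array([172., 242.]), 0.91, array([0.625, 0.12 ])), (array([215., 252.]), 0.44, array([0.497, 0.089]))]
wrist strap_end []
top strap_end [(array([203., 254.]), 0.69, array([0.531, 0.083]))]
wrist cam_axis [(array([ 95., 195.]), 0.74, array([0.517, 0.085]))]
top cam_axis [(array([209., 252.]), 0.51, array([0.515, 0.09 ]))]
wrist housing [(array([201., 521.]), 0.7, array([ 0.502, -0.123])), (array([ 85., 222.]), 0.62, array([0.527, 0.088]))]
top housing [(array([214., 253.]), 0.72, array([0.51 , 0.092])), (array([216., 322.]), 0.56, array([ 0.501, -0.123]))]
```

```bash
python3 -m inch '-0.0004 -0.002 0 0.01 0; -0.0007 -0.004 0 0.02 0; -0.001 -0.006 0 0.03 0; -0.0013 -0.008 0 0.04 0; -0.0013 -0.008 0 0.04 0'
python3 -m inch '0 -0.002 0 0.01 0; 0 -0.004 0 0.01 0; 0 -0.004 0 0.01 0'
```

```text
clock: 14.15
position: [0.4468, 0.0406, 0.2638]
ee_rot: [3.126, 0.302, 0.001]
force: [0.7, -2.9, 0.3]
width: 0.003
gripper_force: 1.7
clock: 14.45
position: [0.4462, 0.0417, 0.2639]
ee_rot: [3.123, 0.283, 0.003]
force: [0.9, -17.4, -3.1]
width: 0.007
gripper_force: 8.9
```

The force rose to 17 N, so the strap is on its stop. I'll back off, rise, and check.

```bash
python3 -m inch '0 0.015 0 0 0; 0 0.035 0 0 0; 0 0.035 -0.04 0 0; 0 0.035 -0.085 0 0; 0 0.035 -0.13 0 0'
python3 -m inch '0 0 0 0 0; 0 0 0 0 0'
python3 look.py w5b;python3 - <<'E'
from h import *
for c in('wrist','top'):
  for z in (.166,):
    print(c,[(np.round(x['point']),round(x['conf'],2),np.round(atz(c,x['point'],z),3)[:2]) for x in arm.place_of(c,'lever_pad')])
E
```

```text
clock: 14.95
position: [0.4519, 0.01, 0.3948]
ee_rot: [3.128, 0.285, -0.004]
force: [0.8, 1.0, 1.0]
width: 0.005
gripper_force: 0.0
clock: 15.15
position: [0.4524, 0.0109, 0.3942]
ee_rot: [-3.126, -0.29, -0.002]
force: [-0.6, -0.5, -0.9]
width: 0.007
gripper_force: 0.0
15.2 [0.452  0.0109 0.3933] [[0.983, 0.184, -0.001], [0.184, -0.983, 0.001], [-0.0, -0.001, -1.0]] [-0.3  0.3 -0.5]
wrist fixture [(array([ 95., 215.]), 0.62, array([0.529, 0.091]))]
top fixture [(array([208., 253.]), 0.74, array([0.532, 0.093]))]
wrist pivot []
top pivot [(array([171., 241.]), 0.78, array([0.628, 0.121]))]
wrist strap_end [(array([233., 203.]), 0.83, array([0.416, 0.067]))]
top strap_end []
wrist cam_axis [(array([110., 197.]), 0.59, array([0.514, 0.086]))]
top cam_axis [(array([211., 251.]), 0.71, array([0.508, 0.094]))]
wrist housing [(array([165., 420.]), 0.69, array([ 0.501, -0.128])), (array([108., 212.]), 0.66, array([0.517, 0.089]))]
top housing [(array([300., 197.]), 0.86, array([0.249, 0.263])), (array([216., 324.]), 0.62, array([ 0.502, -0.129]))]
wrist [(array([ 79., 158.]), 0.76, array([0.528, 0.092]))]
top [(array([203., 252.]), 0.46, array([0.52 , 0.087]))]
```

View pics/w5b.png

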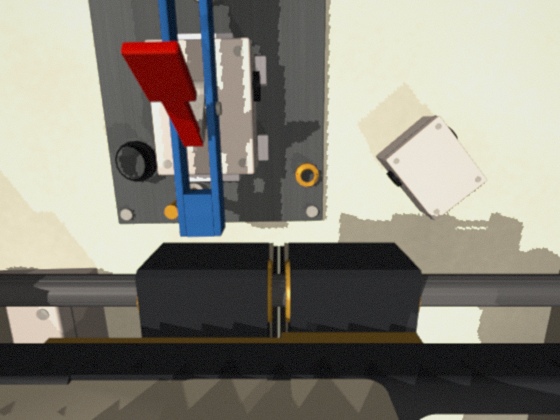

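The strap is over the housing. Its end is at (233,203) and it lies against the stop pin at (212,172). The lever is still raised at (90,165), and the cap and nut haven't moved. The strap is along tool x. Next the fingertip goes in front of the lever pad.

```bash
python3 -m inch '0.015 -0.021 0 0 0; 0.03 -0.042 0 0 0; 0.045 -0.064 0 0 0; 0.045 -0.064 0.025 0 0; 0.045 -0.064 0.048 0 0'
python3 -m inch '0 0 0 0 0; 0.015 0 0 0 0; 0.024 0 0 0 0; 0.032 0 0 0 0; 0.038 0 0 0 0'
python3 look.py w6;python3 - <<'E'
from h import *
save('scene','s6')
E
```

```text
clock: 16.55
position: [0.4859, 0.0843, 0.3447]
ee_rot: [3.127, 0.295, 0.001]
force: [-0.2, 0.7, -0.5]
width: 0.005
gripper_force: 0.0
clock: 17.05
position: [0.5229, 0.0887, 0.3461]
ee_rot: [-3.128, -0.289, -0.0]
force: [-1.4, 0.0, -0.1]
width: 0.004
gripper_force: 0.7
17.1 [0.5233 0.0888 0.346 ] [[0.983, 0.183, 0.0], [0.183, -0.983, -0.0], [0.0, 0.0, -1.0]] [0.5 1.2 0.8]
wrist fixture [(array([185., 273.]), 0.94, array([0.529, 0.095]))]
top fixture [(array([207., 252.]), 0.62, array([0.533, 0.096]))]
wrist pivot [(array([ 51., 271.]), 0.86, array([0.627, 0.113]))]
top pivot []
wrist strap_end []
top strap_end [(array([244., 261.]), 0.74, array([0.412, 0.064]))]
wrist cam_axis [(array([228., 276.]), 0.66, array([0.516, 0.089]))]
top cam_axis [(array([211., 253.]), 0.73, array([0.509, 0.088])), (array([233., 423.]), 0.52, array([ 0.436, -0.408]))]
wrist housing [(array([200., 277.]), 0.71, array([0.519, 0.089])), (array([254., 495.]), 0.56, array([ 0.504, -0.124]))]
top housing [(array([214., 254.]), 0.92, array([0.51 , 0.087])), (array([299., 199.]), 0.89, array([0.252, 0.258]))]
```

View pics/w6.png

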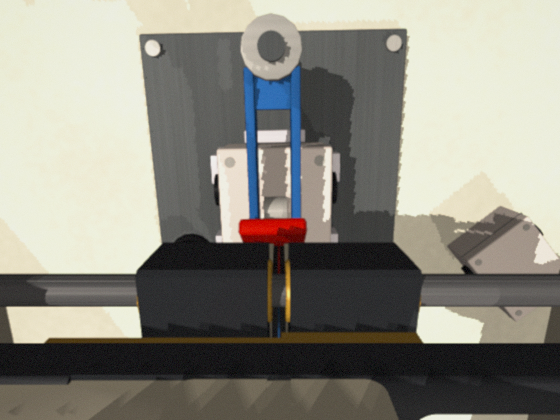

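View pics/s6.png

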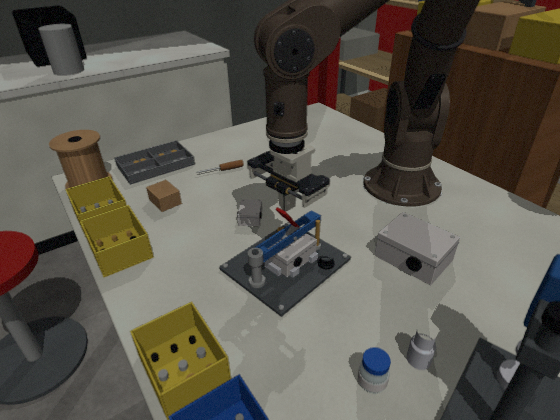

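The fingertip touches the pad, with the red lever at (230,272) centred on the fingers. The scene view shows the strap over the housing and at the pin. Now I follow the lever's arc down.

```bash
python3 -m inch '0.0076 0 0.001 0 0; 0.014 0 0.003 0 0; 0.0208 0 0.006 0 0; 0.027 0 0.01 0 0; 0.0328 0 0.014 0 0'
python3 -m inch '0.0055 0 0.005 0 0; 0.0105 0 0.01 0 0; 0.015 0 0.0155 0 0; 0.019 0 0.021 0 0; 0.019 0 0.021 0 0'
python3 -m inch '0.003 0 0.005 0 0; 0.006 0 0.01 0 0; 0.0065 0 0.013 0 0; 0.0065 0 0.016 0 0; 0.0065 0 0.016 0 0'
```

```text
clock: 18.4
position: [0.5553, 0.0945, 0.3313]
ee_rot: [-3.128, -0.289, -0.0]
force: [-1.7, 1.1, 2.7]
width: 0.007
gripper_force: 1.7
clock: 18.9
position: [0.5741, 0.0981, 0.3103]
ee_rot: [3.128, 0.289, 0.002]
force: [1.4, 1.3, 1.2]
width: 0.006
gripper_force: 0.3
clock: 19.4
position: [0.5806, 0.0987, 0.2965]
ee_rot: [-3.127, -0.288, -0.005]
force: [-3.2, 2.6, 21.8]
width: 0.003
gripper_force: 11.3
```

22 N with the tip at 118.5 mm, so the lever is fully down. I'll lift off and check.

```bash
python3 -m inch '0 0 0.002 0 0; 0 0 0.002 0 0'; python3 -m inch '0 0 -0.02 0 0; 0 0 -0.06 0 0; -0.04 0 -0.1 0 0; -0.08 0 -0.13 0 0; -0.08 0 -0.13 0 0'
python3 look.py w7;python3 - <<'E'
from h import *
save('scene','s7')
for c in('wrist','top'):
    print(c,[(np.round(x['point']),round(x['conf'],2),np.round(atz(c,x['point'],.12),3)[:2]) for x in arm.place_of(c,'lever_pad')])
a=cv2.resize(cv2.imread('pics/w7.png'),(400,300));b=cv2.resize(cv2.imread('pics/s7.png')[190:300,200:360],(400,275))
o=np.zeros((300,800,3),np.uint8);o[:,:400]=a;o[:275,400:]=b;cv2.imwrite('pics/c7.png',o)
E
```

```text
clock: 19.6
position: [0.581, 0.0985, 0.2955]
ee_rot: [-3.127, -0.288, -0.007]
force: [-5.5, 2.8, 31.2]
width: 0.002
gripper_force: 16.2
clock: 20.1
position: [0.4987, 0.0825, 0.4247]
ee_rot: [-3.126, -0.285, -0.001]
force: [-0.3, -0.0, -0.1]
width: 0.005
gripper_force: 0.0
20.15 [0.4994 0.0834 0.4241] [[0.983, 0.182, 0.001], [0.182, -0.983, 0.003], [0.001, -0.003, -1.0]] [ 0.4 -1.   0.3]
wrist fixture [(array([151., 274.]), 0.68, array([0.532, 0.096]))]
top fixture [(array([207., 253.]), 0.62, array([0.534, 0.093]))]
wrist pivot [(array([ 37., 273.]), 0.72, array([0.63 , 0.113]))]
top pivot []
wrist strap_end []
top strap_end []
wrist cam_axis [(array([177., 276.]), 0.8, array([0.518, 0.089])), (array([206., 206.]), 0.71, array([0.479, 0.147]))]
top cam_axis [(array([212., 250.]), 0.53, array([0.506, 0.097])), (array([242., 264.]), 0.2, array([0.418, 0.057]))]
wrist housing [(array([344., 112.]), 0.91, array([0.257, 0.254])), (array([165., 279.]), 0.8, array([0.52 , 0.087]))]
top housing [(array([215., 319.]), 0.83, array([ 0.505, -0.114])), (array([212., 255.]), 0.71, array([0.515, 0.085]))]
wrist [(array([ 92., 269.]), 0.81, array([0.586, 0.108])), (array([165., 278.]), 0.51, array([0.532, 0.091]))]
top []
```

View pics/c7.png

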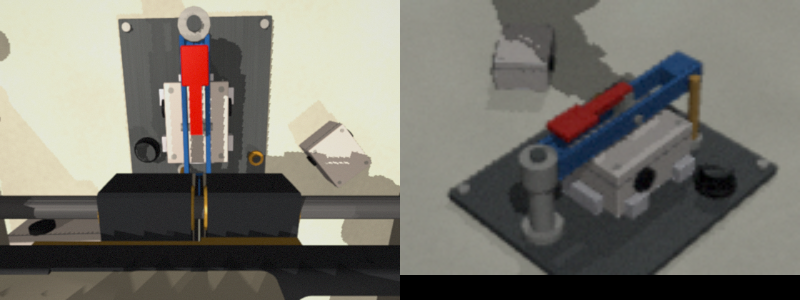

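The picture shows the lever level above the strap, with its pad at (65,195) in the left half. The strap rests against the pin, the housing, cap and nut are in place, and the gripper touches nothing. I'll hand in.

```bash
python3 -c "
from cell import arm
print(arm.sign_off())"
```

```text
the job is handed in; nothing more can be done
None
```

I pushed the strap fully over the housing against its stop pin, then pushed the cam lever fully down, and handed the job in at about 20 s. The final pictures show the housing, cap and nut in place; I didn't check the bench items individually, and sign-off returned no verdict.

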